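# Level three specimen holders on their risers and dock the step standard

## Robot

A 7-joint arm with a two-finger parallel gripper is mounted at the origin on a cart in front of the work surface, level with it; the furniture and walls round the work are solid. World frame = base frame: x ahead of the robot, y to its left, z up, the work surface at z = 0. Lengths are in m, angles in rad, forces in N, time in s.
With the tool pointing down it reaches from about 0.425 to 0.925 m from the base axis. Payload 6.8 kg.
Tool frame: the origin (TCP) lies on the mounting face of the last link; the fingertips stand 182 mm ahead of it and the grasp point (between the pads) lies 163 mm ahead of it; z points along the fingers, y is the line along which they close (so a half turn about z gives the same grasp; the last joint's range is limited). The gripper opens to 88 mm and grips with 3 to 60 N. Pads are 20 mm wide; open, the fingers measure 115 mm over their backs; the gripper's body (75 mm by 178 mm) begins 61 mm behind the grasp point.
Start: joints at [1.083, 0.477, 0.022, 1.555, -0.011, 1.109, -0.083], TCP at [0.25, -0.627, 0.405] pointing down, gripper open.
Joint ranges: [-2.96, 2.96], [-0.34, 2.1], [-1.41, 1.46], [0.24, 2.44], [-1.37, 4.51], [0.17, 1.92], [-2.96, 2.96]. Speed limits (rad/s): [2.39, 2.39, 3.14, 3.14, 3.14, 3.14, 3.14].

## Interface

Orientations are given as a rotation vector (axis times angle).
In Python, from cell import arm gives the robot as it stands. The module is installed in compiled form; this text tells all that it offers.
- The arm moves only by the tool step_arm, never from a script. Its argument "plan" is a list that holds one entry, the list of rows, each a list of 7 numbers: the shift along the tool's x, y, z each as a share of 0.3 m, from -1 to 1, then the turn, a rotation vector about the tool's x, y, z each as a share of 2 pi rad, from -1 to 1, then the closure in counts, from 0 (fully open) to 255 (shut). In form: [[[tx, ty, tz, wx, wy, wz, hand], ...]]. A call has exactly 10 rows; each row is the pose to reach, as a shift and turn from the pose commanded when the call began, along the tool's axes at that moment, turning the shorter way round; what a row does not reach only later rows make up. A row lasts 1/10 s, in which the tool goes at most 50 mm and 8.59 degrees, less where a joint would pass 70% of its speed; a pose out of reach is approached as far as the arm can. A call with a number of a shift or a turn outside -1 to 1 is refused whole. A call with a gripper value outside its range is refused whole. The fingers move at their own pace and stop on an object; "grip_force" is the grip in N (left out, the last holds). Time passes only in rows, so rows that repeat a pose let the fingers close, or fill a call up. It gives the time, the measured TCP pose, the force, the opening and the grip force at its end, in the units of the state.
- arm.get_state(): the state, without advancing time (a new reading comes with each control period).
- arm.capture(name): name is "scene" or "top" or "wrist"; returns (picture, depth): 480x640x3 uint8, red, green, blue; 480x640 float32, m along the optical axis (not along the pixel's ray), 0 where there is no reading.
- arm.camera_info(name): a dict with "intrinsics" (3x3 intrinsics, pixels), "k1" (the pictures are not rectified: a ray, as slopes to the right and down, at radius r is drawn at 1 + k1 r^2 times it, then the intrinsics apply), "extrinsics" (4x4, takes a point from camera to world coordinates). Camera axes: x right, y up, looking along -z (the intrinsics and any distortion apply to the point x, -y, -z); pixel columns grow to the right and rows downward; lengths in m; the calibration is good to about 2 mm. A picture is of the moment at which its call begins: read the wrist's pose just before it. camera_info takes no time and is no camera call; for the wrist camera it gives the pose at the moment of the call.
- arm.hand_in(): hands the job in; it is judged then, once.
The state is a dict: "time_s": time; "joints": joint angles; "dq": joint speeds; "joint_efforts": joint torques, N m; "tool_pos": TCP position; "ee_rot": TCP orientation; "force": force on the tool from outside, world axes, zero at the start; "moment": the same for the moment, N m; "opening": finger opening in m; "finger_force": force on a finger pad.
Only numpy, scipy, OpenCV 4.12 (cv2) and the standard library are available. Lean on these libraries where they do the work, as an engineer would, in place of code of your own. Each camera call takes 0.05 s, during which the arm holds its last target. There are 200 camera calls.

## Task

Set the scan carrier up so that everything on it is in focus at one height: the three specimen holders stand on the wrong risers, so move them round until the tallest stands in the lowest riser, the middle one in the middle riser and the shortest in the highest, each flat inside the riser's lip (the dock block at the carrier's end is still empty and will do to park one meanwhile, as will any clear bench). Also bring the step standard from the bench and push it home in the dock, lengthwise and right way up between the two cheeks, until it touches the end stop. Never tip a holder over, and leave the two vials standing where they are.

Things in the scene. Friction and masses are not known exactly. Their poses are not given: they have to be found in the camera images.
- holder_steel: The tallest specimen holder: a turned, waisted spool of bright steel with a black knurled waist, 40 mm high, 24 mm diameter at foot and top; origin at the centre of its underside, z up. It belongs in the lowest riser (riser_square). May be gripped anywhere on its height, most simply across its 24 mm top.
- holder_black: The middle specimen holder: black spool with a brass-coloured knurled waist, 34 mm high, 24 mm diameter; origin at the centre of its underside, z up. Belongs in riser_hex.
- holder_brass: The shortest specimen holder: pale brass spool with a black knurled waist, 30 mm high, 24 mm diameter; origin at the centre of its underside, z up. Belongs in riser_round.
- riser_square: The lowest riser, fixed on the carrier: a 48 mm square aluminium block. Origin at the centre of its underside, 10 mm over the bench; a holder stands on its floor 12 mm above the origin, inside a dark lip of 37 mm inside and 43 mm outside diameter, 3 mm high. Holds the black holder at first. The risers stand in a row, 62 mm apart, in any order; all have the carrier's yaw, the row along y.
- riser_hex: The middle riser, fixed to the carrier: a six-sided steel block 54 mm across corners. Origin at the centre of its underside, 10 mm above the bench; floor 18 mm above the origin, with the same lip (37 mm inside, 3 mm high). At the start it carries the brass holder.
- riser_round: The highest riser, fixed to the carrier: a round turned aluminium pedestal, 48 mm foot with a narrower neck. Origin at the centre of its underside, 10 mm above the bench; floor 22 mm above the origin, with the same lip (37 mm inside, 3 mm high). At the start it carries the steel holder.
- step_standard: The step standard, a pale grey block lying on the bench: base 36 mm wide (its x) by 60 mm long (its y) by 12 mm high, and on it a narrower raised bar 20 mm wide (x) by 44 mm long (y), up to 19 mm above the underside. Origin at the centre of its underside, z up. 0.21 kg. Grip it across the raised bar or across the 36 mm sides. Either end may go in first.
- dock (a point): Centre of the step standard's underside when home, on the dock's floor 42 mm over the bench. x points into the slot, y across. Cheeks 9 mm high, 40 mm apart, from x = -8 mm (flared to 52 mm at x = -20) to the end stop's face at x = 30 mm; no roof. Floor runs out to x = -58 mm, so the standard can be set down there and pushed in, its y along this x; home, 22 mm of it stand out of the cheeks.
- vial_1: Bystander: small clear sample vial with a white cap, 27 mm diameter, 54 mm high, standing on the bench; origin at the centre of its underside. To be left alone.
- vial_2: Bystander: the same kind of vial with an orange cap, 27 mm diameter, 54 mm high; origin at the centre of its underside. To be left alone.

How it is judged:
At the end, for the whole second after the job is handed in: Steel holder in the square, black in the hexagonal, brass in the round riser, each upright on the floor inside the lip (within 9 mm of centre); step standard flat between the dock cheeks, lengthwise, within 5 mm of touching the end stop; all at rest (horizontal distance between holder_steel and riser_square below 0.009 m and z of holder_steel in the frame of riser_square between 0.009 and 0.014 m and angle between each of holder_steel, holder_black, holder_brass, step_standard's own z axis and vertical below 0.08 rad and linear speed of each of holder_steel, holder_black, holder_brass, step_standard below 0.02 m/s and horizontal distance between holder_black and riser_hex below 0.009 m and z of holder_black in the frame of riser_hex between 0.015 and 0.02 m and horizontal distance between holder_brass and riser_round below 0.009 m and z of holder_brass in the frame of riser_round between 0.019 and 0.024 m and x of step_standard in the frame of dock between -0.005 and 0.004 m and y of step_standard in the frame of dock between -0.004 and 0.004 m and z of step_standard in the frame of dock between -0.003 and 0.003 m and angle between the y axis of step_standard and the x axis of dock, either way round below 0.12 rad).
It fails at once if a holder tipped over (angle between any of holder_steel, holder_black, holder_brass's own z axis and vertical above 0.7 rad).
It fails at once if a vial moved or knocked over (distance of any of vial_1, vial_2 from where it was at the start of the episode above 0.025 m or angle between any of vial_1, vial_2's own z axis and vertical above 0.5 rad).
It also fails if it takes over 99 s, if anything falls off the work surface, if the arm or the gripper's body presses on something with over 40 N, if the wrist force passes 120 N, or if a joint passes its speed limit or range.

## Working session

There is one attempt and no reset: what is moved stays moved. The work goes in short steps, Python scripts to look and compute and a tool call to move; the robot and the scene stay as the last step left them, time stands still between calls to the robot, and variables do not carry over. Pictures are saved under pics/ and viewed, at most 14 in all, crops included, and the job is handed in when it is done.

Besides the shell and the picture viewer there is one more tool, called after ">>>" by a JSON object that holds its "api" and its "payload". step_arm: Moves the arm, as the interface text tells. Its arguments: {"type":"object","properties":{"plan":{"type":"array","items":{"type":"array","items":{"type":"array","items":{"type":"number"}}}},"grip_force":{"type":"number"}},"required":["plan"]}

```bash
mkdir -p pics; cat > h.py <<'E'
import numpy as np, cv2
from scipy.spatial.transform import Rotation as R
from cell import arm
def look(n,f):
    info=arm.camera_info(n); p,d=arm.capture(n)
    cv2.imwrite('pics/%s.png'%f,p[:,:,::-1]); np.savez('pics/%s.npz'%f,p=p,d=d,K=info['intrinsics'],k1=info['k1'],E=info['extrinsics'])
    return p,d,info
def load(f): return np.load('pics/%s.npz'%f)
def slopes(z,uv):
    K=z['K']; k1=float(z['k1']); uv=np.atleast_2d(np.array(uv,float))
    a=np.stack([(uv[:,0]-K[0,2])/K[0,0],(uv[:,1]-K[1,2])/K[1,1]],1); s=a.copy()
    for _ in range(20): s=a/(1+k1*(s**2).sum(1,keepdims=True))
    return s
def plane(z,uv,h):
    s=slopes(z,uv); E=z['E']; d=np.c_[s[:,0],-s[:,1],-np.ones(len(s))]@E[:3,:3].T; o=E[:3,3]
    return o+d*((h-o[2])/d[:,2])[:,None]
def cloud(z):
    v,u=np.mgrid[:480,:640]; s=slopes(z,np.c_[u.ravel(),v.ravel()]); d=z['d'].ravel()
    P=np.c_[s[:,0]*d,-s[:,1]*d,-d]@z['E'][:3,:3].T+z['E'][:3,3]; P[d==0]=np.nan
    return P.reshape(480,640,3)
E
python3 - <<'E'
from h import *
for n in('top','scene'):
    p,d,i=look(n,n+'0'); print(n,i['intrinsics'],i['k1'],np.round(i['extrinsics'],3).tolist(),(d>0).mean())
s=arm.get_state(); print({k:np.round(v,3).tolist() for k,v in s.items()}); print(R.from_rotvec(s['ee_rot']).as_matrix().round(3))
E
```

```text
top [[552.21652396   0.         322.75244001]
 [  0.         552.21652396 238.71715871]
 [  0.           0.           1.        ]] 0.027359195071891777 [[-0.004, 0.978, -0.209, 0.184], [-1.0, -0.005, -0.003, -0.031], [-0.004, 0.209, 0.978, 1.176], [0.0, 0.0, 0.0, 1.0]] 0.995908203125
scene [[476.36556558   0.         312.97866776]
 [  0.         476.36556558 238.37044201]
 [  0.           0.           1.        ]] -0.04139784853078345 [[0.812, 0.33, -0.482, -0.026], [-0.584, 0.473, -0.659, -0.628], [0.01, 0.816, 0.577, 0.599], [0.0, 0.0, 0.0, 1.0]] 0.99599609375
{'time_s': 0.1, 'joints': [1.083, 0.478, 0.022, 1.556, -0.011, 1.109, -0.083], 'dq': [-0.001, -0.002, 0.0, -0.003, -0.001, 0.001, -0.001], 'joint_efforts': [0.004, -58.409, 1.539, -27.331, -0.054, 0.013, 0.0], 'tool_pos': [0.25, -0.627, 0.404], 'ee_rot': [-3.084, -0.593, 0.001], 'force': [0.039, 0.46, 0.138], 'moment': [0.016, -0.022, -0.008], 'finger_force': 0.0, 'opening': 0.088}
[[ 0.929  0.371 -0.001]
 [ 0.371 -0.929  0.001]
 [-0.    -0.002 -1.   ]]
```

View pics/top0.png

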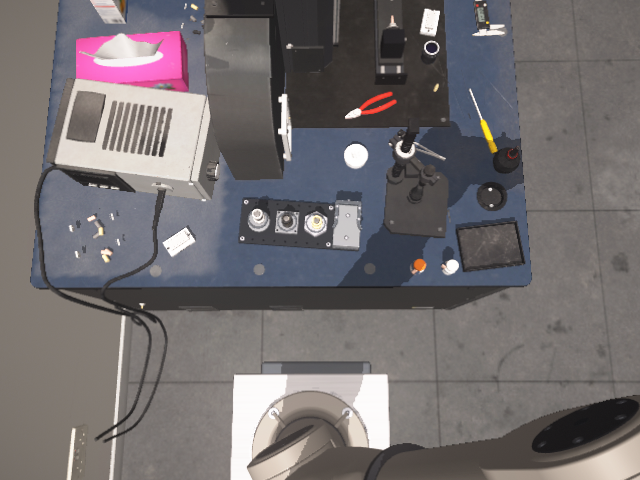

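View pics/scene0.png

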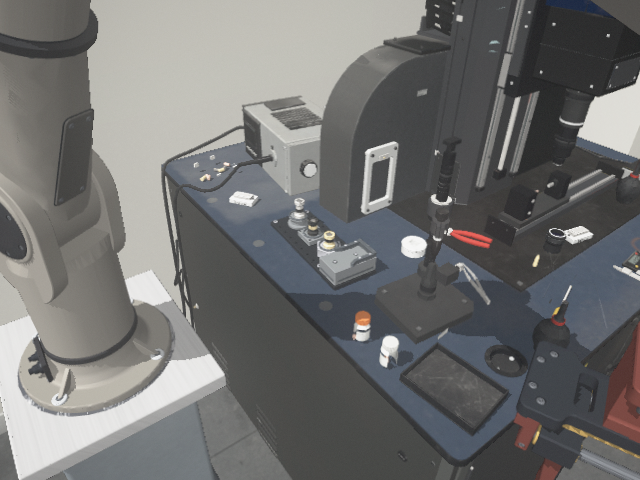

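```bash
python3 - <<'E'
from h import *
z=load('top0');p=z['p'][:,:,::-1]
a=cv2.resize(p[190:270,150:380],None,fx=3.4,fy=3.4,interpolation=cv2.INTER_CUBIC)
s=load('scene0')['p'][:,:,::-1]
b=cv2.resize(s[180:300,215:400],None,fx=2.6,fy=2.6,interpolation=cv2.INTER_CUBIC)
b=np.pad(b,((0,0),(0,a.shape[1]-b.shape[1]),(0,0)))
cv2.imwrite('pics/c0.png',np.vstack([a,b])); print(a.shape,b.shape)
C=cloud(z)
for u,v in[(180,242),(185,240),(200,255),(259,215),(258,225),(287,220),(317,222),(347,225),(347,208),(345,240),(280,200),(419,266),(452,267),(356,156),(230,230),(418,200)]: print(u,v,np.nanmedian(C[v-1:v+2,u-1:u+2].reshape(-1,3),0).round(3))
E
```

```text
(272, 782, 3) (312, 782, 3)
180 242 [0.424 0.277 0.02 ]
185 240 [0.429 0.267 0.018]
200 255 [0.4   0.237 0.001]
259 215 [0.469 0.104 0.073]
258 225 [0.458 0.11  0.032]
287 220 [0.463 0.047 0.056]
317 222 [ 0.457 -0.016  0.059]
347 225 [ 0.455 -0.079  0.041]
347 208 [ 0.492 -0.08   0.043]
345 240 [ 0.422 -0.075  0.044]
280 200 [0.522 0.066 0.002]
419 266 [ 0.365 -0.225  0.055]
452 267 [ 0.362 -0.293  0.056]
356 156 [ 0.615 -0.102  0.023]
230 230 [0.454 0.175 0.   ]
418 200 [ 0.51  -0.233  0.034]
```

View pics/c0.png

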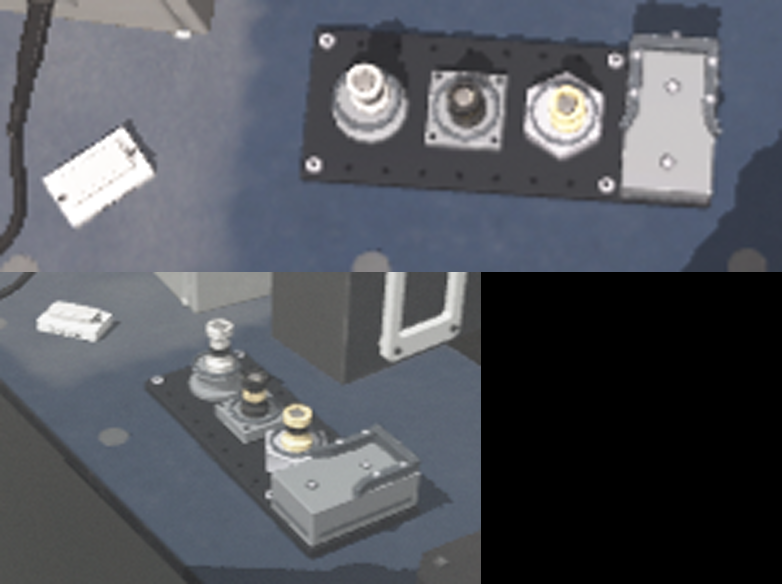

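```bash
python3 - <<'E'
from h import *
i=arm.camera_info('wrist'); s=arm.get_state()
T=np.eye(4);T[:3,:3]=R.from_rotvec(s['ee_rot']).as_matrix();T[:3,3]=s['tool_pos']
print(i['intrinsics'],i['k1'],(np.linalg.inv(T)@i['extrinsics']).round(3))
C=cloud(load('top0'));P=C.reshape(-1,3)
for y0 in np.arange(-.35,.4,.05):
    m=(P[:,1]>y0)&(P[:,1]<y0+.05)&(P[:,2]>.1)&(P[:,0]>.3)&(P[:,0]<.8)
    q=P[m]; print(round(y0,2), q[:,0].min().round(3) if len(q) else None, q[:,2].max().round(3) if len(q) else None)
E
```

```text
[[351.24570967   0.         323.36801213]
 [  0.         351.24570967 236.31120654]
 [  0.           0.           1.        ]] -0.055954586458249106 [[ 0.001  0.955  0.297  0.082]
 [ 1.    -0.001  0.     0.   ]
 [ 0.001  0.297 -0.955  0.02 ]
 [ 0.     0.     0.     1.   ]]
-0.35 None None
-0.3 None None
-0.25 0.503 0.204
-0.2 0.543 0.3
-0.15 None None
-0.1 None None
-0.05 None None
-0.0 0.603 0.183
0.05 0.569 0.366
0.1 0.569 0.368
0.15 0.546 0.366
0.2 0.515 0.157
0.25 0.52 0.159
0.3 0.523 0.16
0.35 0.533 0.159
```

```bash
cat >> h.py <<'E'
def to(x,y,z,az):
    "shares from the present pose to TCP x,y,z with the tool down, tool x at az degrees"
    s=arm.get_state(); A=R.from_rotvec(s['ee_rot']); a=np.radians(az)
    X=np.array([np.cos(a),np.sin(a),0]); Z=np.array([0,0,-1.]); B=R.from_matrix(np.c_[X,np.cross(Z,X),Z])
    d=A.inv().apply(np.array([x,y,z])-s['tool_pos'])/.3; w=(A.inv()*B).as_rotvec()/(2*np.pi)
    print('shift',d.round(4).tolist(),'turn',w.round(4).tolist(),'rows',round(max(np.linalg.norm(d)*6,np.linalg.norm(w)*360/8.59),1))
E
python3 - <<'E'
from h import *
to(.345,-.28,.42,98)
E
```

```text
shift [0.722, -0.9562, -0.0525] turn [-0.0002, -0.0002, -0.2118] rows 8.9
```

>>> {"api": "step_arm", "payload": {"plan": [[[0.73,-0.96,-0.05,0,0,-0.211,100],[0.73,-0.96,-0.05,0,0,-0.211,100],[0.73,-0.96,-0.05,0,0,-0.211,100],[0.73,-0.96,-0.05,0,0,-0.211,100],[0.73,-0.96,-0.05,0,0,-0.211,100],[0.73,-0.96,-0.05,0,0,-0.211,100],[0.73,-0.96,-0.05,0,0,-0.211,100],[0.73,-0.96,-0.05,0,0,-0.211,100],[0.73,-0.96,-0.05,0,0,-0.211,100],[0.73,-0.96,-0.05,0,0,-0.211,100]]]}}

```text
time_s: 1.1
tool_pos: [0.3469, -0.2777, 0.4196]
ee_rot: [-2.064, -2.368, 0.0]
force: [-0.7, -0.8, -0.1]
opening: 0.0535
finger_force: 0.0
```

```bash
python3 - <<'E'
from h import *
s=arm.get_state();print(s['tool_pos'],s['joints'],s['opening'],s['time_s'])
to(.44,.06,.44,174)
E
```

```text
[ 0.34686846 -0.27765686  0.41959056] [ 0.87044869  0.09790326 -0.35553394  2.04174926  0.04046431  1.00861171
  0.63190862] 0.05353430501588821 1.1
shift [1.0726, 0.4612, -0.0682] turn [-0.0, -0.0, -0.2115] rows 8.9
```

>>> {"api": "step_arm", "payload": {"plan": [[[1,0.461,-0.068,0,0,-0.2115,100],[1,0.461,-0.068,0,0,-0.2115,100],[1,0.461,-0.068,0,0,-0.2115,100],[1,0.461,-0.068,0,0,-0.2115,100],[1,0.461,-0.068,0,0,-0.2115,100],[1,0.461,-0.068,0,0,-0.2115,100],[1,0.461,-0.068,0,0,-0.2115,100],[1,0.461,-0.068,0,0,-0.2115,100],[1,0.461,-0.068,0,0,-0.2115,100],[1,0.461,-0.068,0,0,-0.2115,100]]]}}

```text
time_s: 2.1
tool_pos: [0.4438, 0.0372, 0.4398]
ee_rot: [-0.172, -3.136, -0.0]
force: [0.2, 0.2, -0.2]
opening: 0.0534
finger_force: 0.0
```

```bash
python3 - <<'E'
from h import *
look('wrist','w1')
s=arm.get_state();print(s['tool_pos'],s['joints'],s['opening'],s['time_s'])
E
```

```text
[0.44372583 0.03704455 0.43976219] [ 0.50330957  0.11926017 -0.76903937  1.99276321  0.09428165  1.06541716
  1.14926506] 0.05367812209609626 2.15
```

View pics/w1.png

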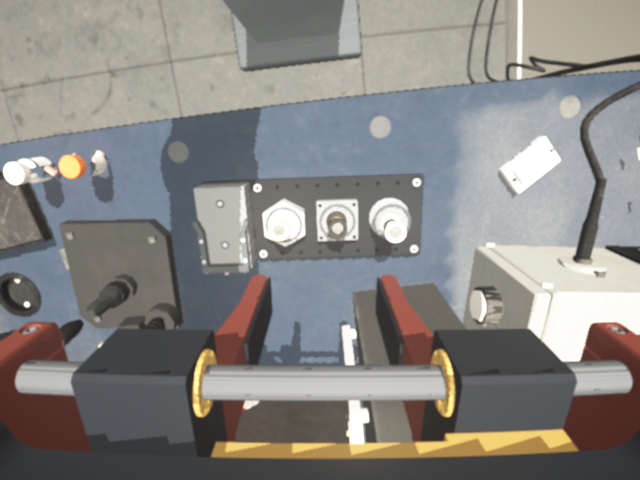

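```bash
python3 - <<'E'
from h import *
z=load('w1'); C=cloud(z); p=z['p']
print('bench z',np.nanmedian(C[150:175,440:480,2]))
def box(n,u0,u1,v0,v1,lo,hi):
    q=C[v0:v1,u0:u1].reshape(-1,3); q=q[(q[:,2]>lo)&(q[:,2]<hi)]
    if len(q)<5: print(n,len(q));return
    f=q[:,:2].astype(np.float32)*1000
    r=cv2.minAreaRect(f); c=cv2.minEnclosingCircle(f)
    print(n,len(q),'med z',np.median(q[:,2]).round(4),'mean',q.mean(0)[:2].round(4),'rect',np.round(r[0],1),np.round(r[1],1),round(r[2],1),'circ',np.round(c[0],1),round(c[1],1))
box('steel',365,420,190,250,.064,.08); box('black',320,356,200,240,.049,.063); box('brass',262,308,200,245,.051,.066)
box('round riser',362,420,190,250,.02,.042); box('sq',310,362,190,248,.014,.032); box('hex',255,312,190,255,.02,.038)
box('std all',490,570,130,200,.006,.03); box('std bar',490,570,130,200,.0155,.03)
box('dock floor',190,260,175,280,.036,.0455); box('cheeks',190,260,175,280,.0475,.06); box('dock all',190,252,175,280,.034,.06)
scr=plane(z,[(257,188),(417,183),(414,249),(263,254)],.012); print(scr.round(4).tolist(),scr.mean(0).round(4))
# centres by colour+plane
for n,uv,h in[('steel',(393,227),.072),('black',(336,227),.056),('brass',(283,228),.058)]: print(n,plane(z,[uv],h).round(4))
print(C[218,222],C[262,215:225,2])
a=np.hstack([cv2.resize(p[170:280,190:300,::-1],None,fx=3.5,fy=3.5,interpolation=cv2.INTER_CUBIC),cv2.resize(p[170:280,300:410,::-1],None,fx=3.5,fy=3.5,interpolation=cv2.INTER_CUBIC)])
cv2.imwrite('pics/c1.png',a)
E
```

```text
bench z 0.0003851301052972267
steel 361 med z 0.0713 mean [0.4727 0.1089] rect [473.1 109. ] [20.7 21.5] 45.0 circ [473.3 109.2] 11.0
black 326 med z 0.0553 mean [0.4664 0.0498] rect [466.8  50. ] [20.5 20.9] 84.4 circ [467.   49.7] 10.9
brass 328 med z 0.0573 mean [ 0.4614 -0.013 ] rect [461.8 -13.2] [20.6 21.1] 56.7 circ [461.9 -13. ] 10.8
round riser 723 med z 0.0336 mean [0.4667 0.1114] rect [470.1 111.8] [37.8 42.5] 17.8 circ [472.1 112.4] 21.5
sq 1314 med z 0.0223 mean [0.4639 0.0509] rect [467.6  50.4] [47.6 48.3] 85.3 circ [467.7  50.5] 32.9
hex 1081 med z 0.0284 mean [ 0.4597 -0.0085] rect [462.9 -11.1] [46.8 53.1] 85.7 circ [463.1 -11.2] 26.8
std all 1649 med z 0.0131 mean [0.4264 0.2804] rect [427.5 283.3] [37.2 61.3] 35.3 circ [428.  283.5] 34.2
std bar 699 med z 0.019 mean [0.4272 0.2827] rect [427.6 283.5] [21.4 44.6] 35.0 circ [426.8 283.1] 24.0
dock floor 3388 med z 0.0419 mean [ 0.45   -0.0767] rect [456.5 -77.5] [60.1 95.5] 83.0 circ [457.9 -77.6] 54.5
cheeks 995 med z 0.0512 mean [ 0.4833 -0.0795] rect [477.4 -79.8] [62.1 64. ] 85.7 circ [474.4 -79. ] 41.3
dock all 4483 med z 0.0422 mean [ 0.4577 -0.0773] rect [459.6 -78.1] [62.8 99.8] 85.5 circ [458.2 -77.7] 54.8
[[0.4204, -0.0383, 0.012], [0.4349, 0.148, 0.012], [0.5161, 0.1417, 0.012], [0.5022, -0.0443, 0.012]] [0.4684 0.0518 0.012 ]
steel [[0.4671 0.1067 0.072 ]]
black [[0.4652 0.0485 0.056 ]]
brass [[ 0.4596 -0.0081  0.058 ]]
[ 0.44520587 -0.0768383   0.04079967] [0.04114613 0.0422473  0.0429957  0.04211685 0.04166798 0.042593
 0.04176688 0.04324426 0.04146305 0.04277662]
```

View pics/c1.png

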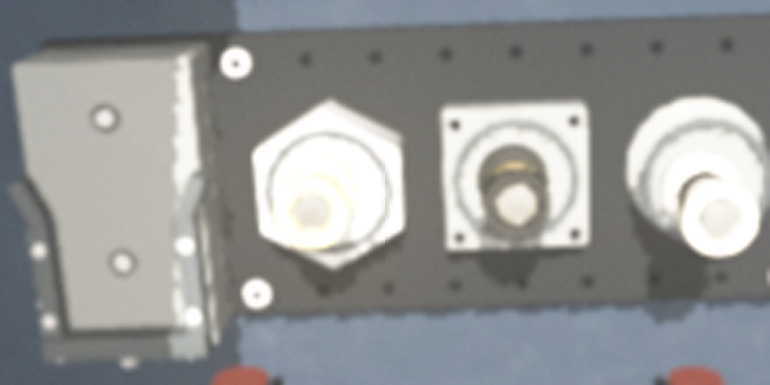

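```bash
python3 - <<'E'
from h import *
to(.4732,.1091,.29,175.5); to(.4732,.1091,.223,175.5)
C=cloud(load('w1')); q=C[175:280,185:262].reshape(-1,3); a=np.radians(-4.5)
X=np.array([np.cos(a),np.sin(a)]);Y=np.array([-X[1],X[0]]); c=np.array([.4596,-.0781])
x=(q[:,:2]-c)@X*1000; y=(q[:,:2]-c)@Y*1000; zz=q[:,2]*1000
for x0 in range(-54,58,6):
    m=(x>=x0)&(x<x0+6)&(zz>36); h=m&(zz>47.5); f=m&(zz<46)
    print(x0,'all',np.round([y[m].min(),y[m].max()],1) if m.any() else '', 'high y<0',np.round([y[h&(y<0)].min(),y[h&(y<0)].max()],1) if (h&(y<0)).any() else '','y>0',np.round([y[h&(y>0)].min(),y[h&(y>0)].max()],1) if (h&(y>0)).any() else '', 'mid z',np.median(zz[m&(abs(y)<12)]).round(1) if (m&(abs(y)<12)).any() else '')
h=(zz>47.5)&(abs(y)<14); print('stop x',np.percentile(x[h],[1,10,50,90,99]).round(1),'floor min',x[(zz>38)&(zz<46)&(abs(y)<20)].min())
E
```

```text
shift [-0.0707, 0.2497, 0.4992] turn [0.0, -0.0001, -0.0056] rows 3.4
shift [-0.0709, 0.2497, 0.7225] turn [0.0, -0.0001, -0.0056] rows 4.6
-54 all [-26.7  27.2] high y<0  y>0  mid z 41.3
-48 all [-27.8  27.6] high y<0  y>0  mid z 41.9
-42 all [-28.   83.4] high y<0  y>0 [78.2 83.4] mid z 41.8
-36 all [-27.8  27.8] high y<0  y>0  mid z 41.9
-30 all [-27.7  27.7] high y<0  y>0  mid z 41.9
-24 all [-27.8  27.9] high y<0  y>0  mid z 41.8
-18 all [-31.1  30.7] high y<0 [-31.1 -25. ] y>0 [25.8 30.7] mid z 41.9
-12 all [-31.4  31.4] high y<0 [-31.4 -22.8] y>0 [22.7 30.7] mid z 41.8
-6 all [-28.5  28.4] high y<0 [-28.5 -20.1] y>0 [20.1 28.4] mid z 41.8
0 all [-26.4  28.2] high y<0 [-26.4 -19.3] y>0 [19.6 26.8] mid z 41.9
6 all [-26.9  27.9] high y<0 [-26.9 -19.4] y>0 [19.8 26.9] mid z 41.8
12 all [-26.7  27.9] high y<0 [-26.7 -19.5] y>0 [19.5 27. ] mid z 42.1
18 all [-26.2  28.1] high y<0 [-26.2 -19.6] y>0 [20.2 27.1] mid z 41.8
24 all [-26.2  28.3] high y<0 [-26.2 -19.3] y>0 [20.3 27.4] mid z 41.9
30 all [-26.6  27.9] high y<0 [-26.6 -19.1] y>0 [19.7 26.8] mid z 41.9
36 all [-26.4  28.2] high y<0 [-26.4  -0.4] y>0 [ 0.3 27.1] mid z 48.3
42 all [-26.6  28.1] high y<0 [-26.6  -0. ] y>0 [ 0.1 27. ] mid z 52.9
48 all [-3.   2.6] high y<0 [-3.  -0.2] y>0 [0.9 0.9] mid z 49.5
54 all  high y<0  y>0  mid z 
stop x [38.4 38.9 41.7 45.7 49.4] floor min -49.754890584580764
```

>>> {"api": "step_arm", "payload": {"plan": [[[-0.071,0.25,0.5,0,0,-0.0056,100],[-0.071,0.25,0.5,0,0,-0.0056,100],[-0.071,0.25,0.5,0,0,-0.0056,100],[-0.071,0.25,0.5,0,0,-0.0056,100],[-0.071,0.25,0.6,0,0,-0.0056,100],[-0.071,0.25,0.68,0,0,-0.0056,100],[-0.071,0.25,0.722,0,0,-0.0056,100],[-0.071,0.25,0.722,0,0,-0.0056,100],[-0.071,0.25,0.722,0,0,-0.0056,255],[-0.071,0.25,0.722,0,0,-0.0056,255]]], "grip_force": 25}}

```text
time_s: 3.15
tool_pos: [0.4734, 0.1099, 0.2246]
ee_rot: [0.115, 3.137, 0.001]
force: [-0.6, 0.7, 0.2]
opening: 0.0407
finger_force: 0.0
```

```bash
python3 - <<'E'
from h import *
look('wrist','w2')
s=arm.get_state();print(s['tool_pos'],s['joints'].round(2),s['opening'],s['finger_force'],s['time_s'],s['force'])
E
```

```text
[0.47338722 0.10991164 0.22463702] [ 0.17  0.52 -0.65  2.11  0.5   0.67  0.68] 0.036743148713589815 0.0 3.2 [ 0.04881536  0.05378487 -0.15398766]
```

View pics/w2.png

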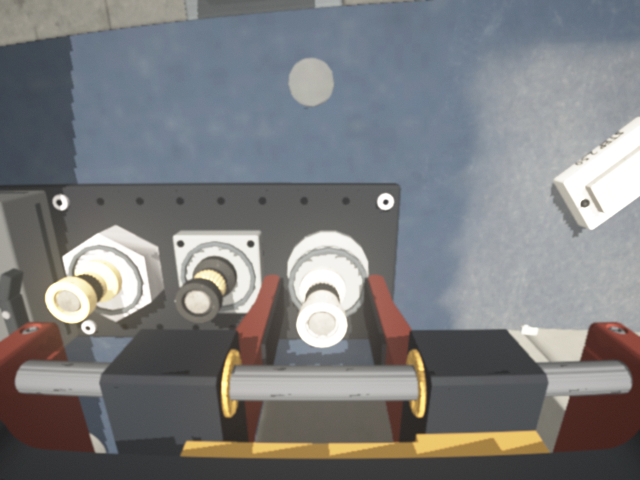

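>>> {"api": "step_arm", "payload": {"plan": [[[0,0,0,0,0,0,255],[0,0,0,0,0,0,255],[0,0,0,0,0,0,255],[0,0,-0.13,0,0,0,255],[0,0,-0.256,0,0,0,255],[0,-0.1,-0.256,0,0,0,255],[0.02,-0.25,-0.256,0,0,0,255],[0.04,-0.4,-0.256,0,0,0,255],[0.062,-0.55,-0.256,0,0,0,255],[0.062,-0.626,-0.256,0,0,0,255]]]}}

```text
time_s: 4.2
tool_pos: [0.4391, -0.0797, 0.2999]
ee_rot: [-0.12, -3.138, 0.003]
force: [0.5, -0.1, 0.1]
opening: 0.0221
finger_force: 25.0
```

>>> {"api": "step_arm", "payload": {"plan": [[[0,0,0.08,0,0,0,255],[0,0,0.16,0,0,0,255],[0,0,0.21,0,0,0,255],[0,0,0.22,0,0,0,255],[0,0,0.22,0,0,0,255],[0,0,0.22,0,0,0,100],[0,0,0.22,0,0,0,100],[0,0,0.22,0,0,0,100],[0,0,0.22,0,0,0,100],[0,0,0.12,0,0,0,100]]]}}

```text
time_s: 5.2
tool_pos: [0.4395, -0.0762, 0.2623]
ee_rot: [-0.112, -3.134, -0.002]
force: [0.3, -1.1, -0.1]
opening: 0.0531
finger_force: 0.0
```

```bash
python3 - <<'E'
from h import *
s=arm.get_state();print(s['tool_pos'],s['joints'].round(2),s['opening'],s['time_s'],s['force'])
to(.4619,-.0131,.29,175.5);to(.4619,-.0131,.215,175.5)
E
```

```text
[ 0.43947697 -0.07615152  0.26234384] [ 0.61  0.4  -0.68  2.17  0.38  0.7   1.17] 0.05313962471335089 5.2 [ 0.34986381 -1.11354448 -0.07908985]
shift [-0.059, 0.2151, -0.0923] turn [0.0002, -0.0009, 0.0011] rows 1.4
shift [-0.0604, 0.2148, 0.1577] turn [0.0002, -0.0009, 0.0011] rows 1.6
```

>>> {"api": "step_arm", "payload": {"plan": [[[0,0,-0.12,0,0,0,100],[-0.03,0.1,-0.12,0,0,0,100],[-0.056,0.216,-0.1,0,0,0,100],[-0.056,0.216,-0.06,0,0,0,100],[-0.056,0.216,0.04,0,0,0,100],[-0.056,0.216,0.12,0,0,0,100],[-0.056,0.216,0.163,0,0,0,100],[-0.056,0.216,0.163,0,0,0,255],[-0.056,0.216,0.163,0,0,0,255],[-0.056,0.216,0.163,0,0,0,255]]]}}

```text
time_s: 6.2
tool_pos: [0.4622, -0.0131, 0.2158]
ee_rot: [0.114, 3.139, -0.001]
force: [0.3, -0.1, 0.5]
opening: 0.0331
finger_force: 0.0
```

>>> {"api": "step_arm", "payload": {"plan": [[[0,0,0,0,0,0,255],[0,0,0,0,0,0,255],[0,0,-0.11,0,0,0,255],[0,0,-0.217,0,0,0,255],[0,0.1,-0.217,0,0,0,255],[0,0.22,-0.217,0,0,0,255],[0,0.34,-0.217,0,0,0,255],[-0.002,0.42,-0.217,0,0,0,255],[-0.002,0.42,-0.217,0,0,0,255],[-0.002,0.42,-0.12,0,0,0,255]]]}}

```text
time_s: 7.2
tool_pos: [0.4733, 0.1137, 0.2537]
ee_rot: [0.112, 3.133, 0.002]
force: [1.5, -0.4, -1.0]
opening: 0.0219
finger_force: 25.0
```

>>> {"api": "step_arm", "payload": {"plan": [[[0,0,0.05,0,0,0,255],[0,0,0.09,0,0,0,255],[0,0,0.104,0,0,0,255],[0,0,0.104,0,0,0,255],[0,0,0.104,0,0,0,100],[0,0,0.104,0,0,0,100],[0,0,0.104,0,0,0,100],[0,0,0.104,0,0,0,100],[0,0,0.0,0,0,0,100],[0,0,-0.13,0,0,0,100]]]}}

```text
time_s: 8.2
tool_pos: [0.4711, 0.1127, 0.29]
ee_rot: [-0.112, -3.136, 0.001]
force: [0.6, 0.3, -0.1]
opening: 0.0533
finger_force: 0.0
```

```bash
python3 - <<'E'
from h import *
look('wrist','w3')
s=arm.get_state();print(s['tool_pos'],s['joints'].round(2),s['opening'],s['time_s'],s['force'])
E
```

```text
[0.47315364 0.11423066 0.29611897] [ 0.26  0.41 -0.75  2.06  0.39  0.81  0.78] 0.053573515044908815 8.25 [1.69642317 0.36007178 3.81654482]
```

View pics/w3.png

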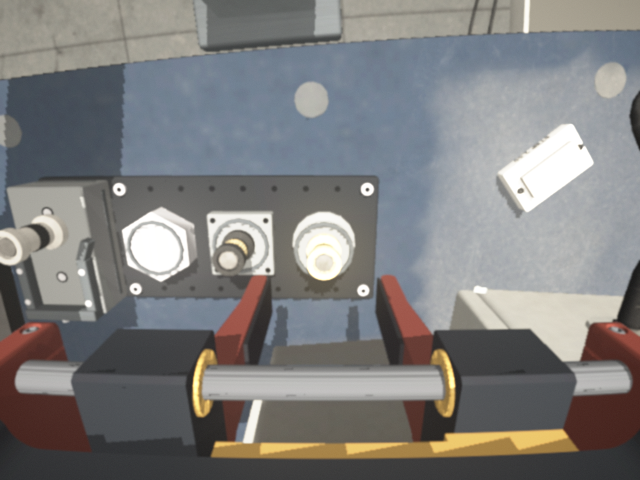

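>>> {"api": "step_arm", "payload": {"plan": [[[0.002,-0.12,0,0,0,0,100],[0.002,-0.209,0,0,0,0,100],[0.002,-0.209,0.0,0,0,0,100],[0.002,-0.209,0.1,0,0,0,100],[0.002,-0.209,0.2,0,0,0,100],[0.002,-0.209,0.267,0,0,0,100],[0.002,-0.209,0.267,0,0,0,255],[0.002,-0.209,0.267,0,0,0,255],[0.002,-0.209,0.267,0,0,0,255],[0.002,-0.209,0.267,0,0,0,255]]]}}

```text
time_s: 9.25
tool_pos: [0.4673, 0.0507, 0.2114]
ee_rot: [0.113, 3.137, 0.0]
force: [0.4, -0.3, 0.1]
opening: 0.025
finger_force: 0.2
```

>>> {"api": "step_arm", "payload": {"plan": [[[0,0,0,0,0,0,255],[0,0,-0.1,0,0,0,255],[0,0,-0.18,0,0,0,255],[0,-0.1,-0.18,0,0,0,255],[-0.003,-0.204,-0.18,0,0,0,255],[-0.003,-0.204,-0.18,0,0,0,255],[-0.003,-0.204,-0.12,0,0,0,255],[-0.003,-0.204,-0.05,0,0,0,255],[-0.003,-0.204,-0.022,0,0,0,255],[-0.003,-0.204,-0.022,0,0,0,255]]]}}

```text
time_s: 10.25
tool_pos: [0.4633, -0.01, 0.2166]
ee_rot: [-0.112, -3.139, -0.0]
force: [-0.0, 0.6, -0.4]
opening: 0.0226
finger_force: 25.0
```

>>> {"api": "step_arm", "payload": {"plan": [[[0,0,0,0,0,0,100],[0,0,0,0,0,0,100],[0,0,0,0,0,0,100],[0,0,0,0,0,0,100],[0,0,-0.15,0,0,0,100],[0,0,-0.3,0,0,0,100],[0.03,-0.1,-0.3,0,0,0,100],[0.06,-0.22,-0.3,0,0,0,100],[0.06,-0.22,-0.3,0,0,0,100],[0.06,-0.22,-0.3,0,0,0,100]]]}}

```text
time_s: 11.25
tool_pos: [0.4403, -0.0758, 0.307]
ee_rot: [0.117, 3.139, -0.0]
force: [1.2, 1.2, 0.1]
opening: 0.0537
finger_force: 0.0
```

```bash
python3 - <<'E'
from h import *
look('wrist','w4')
z=load('w4');C=cloud(z);s=arm.get_state();print(s['tool_pos'],s['opening'],s['time_s'],s['joints'].round(2))
P=C.reshape(-1,3)
for n,lo,hi,c in[('steel',.075,.09,(.44,-.0765)),('black',.055,.07,(.463,-.0112)),('brass',.055,.07,(.4724,.1124)),('sq',.014,.03,(.4676,.0505))]:
    m=(P[:,2]>lo)&(P[:,2]<hi)&(np.hypot(P[:,0]-c[0],P[:,1]-c[1])<(.02 if n!='sq' else .034)); q=P[m]
    r=cv2.minAreaRect(q[:,:2].astype(np.float32)*1000);print(n,m.sum(),np.round(r[0],1),np.round(r[1],1),np.median(q[:,2]).round(4))
E
```

```text
[ 0.44062997 -0.0748647   0.30699616] 0.05334433588103246 11.3 [ 0.68  0.33 -0.75  2.13  0.31  0.79  1.23]
steel 952 [440.5 -76.2] [21.4 21.5] 0.0813
black 769 [462.1 -10.2] [21.2 21.1] 0.0613
brass 783 [470.6 112.5] [23.1 20.7] 0.0612
sq 3441 [467.7  50.6] [49.4 48.6] 0.022
```

View pics/w4.png

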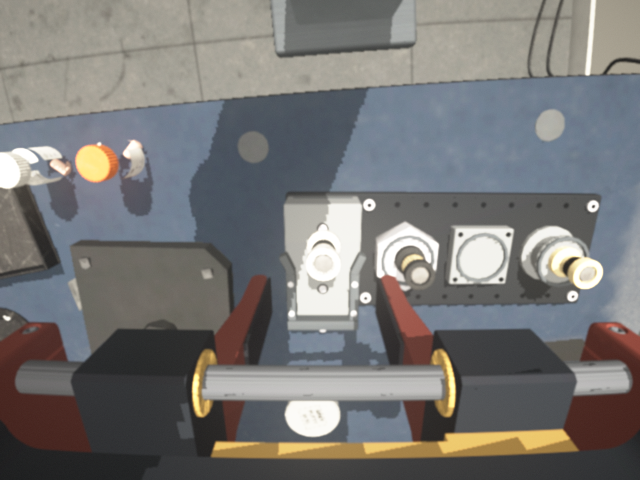

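>>> {"api": "step_arm", "payload": {"plan": [[[0,0,0.1,0,0,0,100],[0,0,0.18,0,0,0,100],[0,0,0.243,0,0,0,100],[0,0,0.243,0,0,0,100],[0,0,0.243,0,0,0,255],[0,0,0.243,0,0,0,255],[0,0,0.243,0,0,0,255],[0,0,0.243,0,0,0,255],[0,0,0.243,0,0,0,255],[0,0,0.15,0,0,0,255]]]}}

```text
time_s: 12.3
tool_pos: [0.4393, -0.0752, 0.26]
ee_rot: [-0.112, -3.134, -0.002]
force: [0.7, 1.1, -0.3]
opening: 0.022
finger_force: 25.0
```

>>> {"api": "step_arm", "payload": {"plan": [[[0,0,-0.11,0,0,0,255],[0,0,-0.11,0,0,0,255],[-0.02,0.13,-0.11,0,0,0,255],[-0.04,0.27,-0.11,0,0,0,255],[-0.057,0.38,-0.11,0,0,0,255],[-0.057,0.426,-0.11,0,0,0,255],[-0.057,0.426,-0.09,0,0,0,255],[-0.057,0.426,0,0,0,0,255],[-0.057,0.426,0.1,0,0,0,255],[-0.057,0.426,0.158,0,0,0,255]]]}}

```text
time_s: 13.3
tool_pos: [0.4658, 0.0492, 0.212]
ee_rot: [-0.115, -3.136, 0.002]
force: [-3.8, -3.7, 41.8]
opening: 0.0223
finger_force: 25.6
```

>>> {"api": "step_arm", "payload": {"plan": [[[0,0,0,0,0,0,255],[0,0,0,0,0,0,100],[0,0,0,0,0,0,100],[0,0,0,0,0,0,100],[0,0,0,0,0,0,100],[0,0,-0.15,0,0,0,100],[0,0,-0.3,0,0,0,100],[0,0,-0.4,0,0,0,100],[0,0,-0.4,0,0,0,100],[0,0,-0.4,0,0,0,100]]]}}

```text
time_s: 14.3
tool_pos: [0.4667, 0.0508, 0.3348]
ee_rot: [0.114, 3.138, -0.001]
force: [-0.3, -0.7, 0.1]
opening: 0.0532
finger_force: 0.0
```

```bash
python3 - <<'E'
from h import *
look('wrist','w5')
z=load('w5');C=cloud(z);s=arm.get_state();print(s['tool_pos'],s['opening'],s['time_s'],s['joints'].round(2))
P=C.reshape(-1,3)
for n,lo,hi,c in[('steel',.055,.07,(.4677,.0505)),('std',.005,.03,(.4275,.2833)),('bar',.0155,.03,(.4275,.2833))]:
    m=(P[:,2]>lo)&(P[:,2]<hi)&(np.hypot(P[:,0]-c[0],P[:,1]-c[1])<(.02 if n=='steel' else .04)); q=P[m]
    r=cv2.minAreaRect(q[:,:2].astype(np.float32)*1000);print(n,m.sum(),np.round(r[0],1),np.round(r[1],1),r[2],np.median(q[:,2]).round(4))
for az in(35,-145,215): to(.4275,.2833,.25,az)
E
```

```text
[0.46637624 0.05067965 0.33391142] 0.053576827957967164 14.35 [ 0.45  0.33 -0.81  2.06  0.31  0.87  0.96]
steel 659 [465.   49.1] [20.6 21.7] 85.4990463256836 0.0614
std 2963 [427.7 283.3] [37.9 61. ] 34.430694580078125 0.0129
bar 1258 [427.7 283.7] [22.2 45.6] 35.351158142089844 0.0191
shift [0.1852, 0.7642, 0.2792] turn [-0.0001, 0.0001, 0.3913] rows 16.4
shift [0.1852, 0.7642, 0.2792] turn [-0.0001, -0.0001, -0.1087] rows 5.0
shift [0.1852, 0.7642, 0.2792] turn [-0.0001, -0.0001, -0.1087] rows 5.0
```

```bash
python3 - <<'E'
from h import *
for f in('w1','w5','top0'):
    P=cloud(load(f)).reshape(-1,3)
    for y0 in np.arange(.18,.42,.02):
        m=(P[:,1]>y0)&(P[:,1]<y0+.02)&(P[:,2]>.07)&(P[:,2]<.18)&(P[:,0]>.35)&(P[:,0]<.7); q=P[m]
        if len(q)>5: i=q[:,0].argsort()[3]; print(f,round(y0,2),q[i].round(3),len(q))
E
```

```text
w1 0.18 [0.541 0.198 0.08 ] 768
w1 0.2 [0.518 0.218 0.073] 2546
w1 0.22 [0.515 0.228 0.139] 1924
w1 0.24 [0.519 0.24  0.086] 1985
w1 0.26 [0.522 0.262 0.071] 1429
w1 0.28 [0.499 0.3   0.086] 1459
w1 0.3 [0.421 0.318 0.07 ] 2302
w1 0.32 [0.527 0.321 0.095] 348
w1 0.34 [0.533 0.34  0.105] 230
w1 0.36 [0.536 0.361 0.083] 92
w5 0.18 [0.541 0.196 0.081] 60
w5 0.2 [0.518 0.218 0.078] 2436
w5 0.22 [0.518 0.236 0.102] 915
w5 0.24 [0.519 0.241 0.088] 863
w5 0.26 [0.522 0.262 0.078] 519
w5 0.28 [0.521 0.283 0.08 ] 273
top0 0.18 [0.542 0.194 0.085] 275
top0 0.2 [0.519 0.215 0.108] 1242
top0 0.22 [0.516 0.23  0.138] 999
top0 0.24 [0.52  0.24  0.112] 964
top0 0.26 [0.523 0.264 0.143] 970
top0 0.28 [0.501 0.299 0.084] 993
top0 0.3 [0.421 0.315 0.07 ] 1215
top0 0.32 [0.531 0.325 0.138] 901
top0 0.34 [0.534 0.341 0.147] 906
top0 0.36 [0.535 0.378 0.075] 899
top0 0.38 [0.534 0.386 0.148] 910
top0 0.4 [0.535 0.4   0.146] 1000
```

```bash
python3 - <<'E'
from h import *
for f in('w1','w5','top0'):
    P=cloud(load(f)).reshape(-1,3)
    for x0 in np.arange(.36,.54,.015):
        m=(P[:,0]>x0)&(P[:,0]<x0+.015)&(P[:,1]>.25)&(P[:,1]<.45)&(P[:,2]>.022)&(P[:,2]<.14); q=P[m]
        if len(q)>2: print(f,x0.round(3),len(q),'y',np.percentile(q[:,1],[5,50,95]).round(3),'z',np.percentile(q[:,2],[5,50,95]).round(3))
E
python3 - <<'E'
import sys;sys.path.insert(0,'.')
import os;os.chdir('.')
from h import *
p=load('w1')['p'][100:300,460:640,::-1]
cv2.imwrite('pics/c2.png',cv2.resize(p,None,fx=3,fy=3,interpolation=cv2.INTER_CUBIC))
E
```

```text
w1 0.36 26 y [0.34  0.345 0.352] z [0.022 0.024 0.026]
w1 0.375 144 y [0.323 0.331 0.343] z [0.026 0.033 0.041]
w1 0.39 139 y [0.317 0.32  0.324] z [0.04  0.047 0.054]
w1 0.405 168 y [0.314 0.316 0.321] z [0.053 0.061 0.069]
w1 0.42 180 y [0.312 0.315 0.407] z [0.023 0.074 0.082]
w1 0.435 179 y [0.31  0.313 0.317] z [0.081 0.085 0.088]
w1 0.45 180 y [0.307 0.31  0.315] z [0.081 0.086 0.088]
w1 0.465 190 y [0.304 0.308 0.313] z [0.081 0.086 0.088]
w1 0.48 235 y [0.301 0.305 0.312] z [0.081 0.087 0.09 ]
w1 0.495 224 y [0.299 0.303 0.31 ] z [0.081 0.088 0.09 ]
w1 0.51 1670 y [0.252 0.273 0.305] z [0.035 0.089 0.134]
w1 0.525 2566 y [0.282 0.329 0.391] z [0.027 0.082 0.134]
w1 0.54 5 y [0.418 0.422 0.424] z [0.023 0.025 0.028]
w5 0.51 1883 y [0.251 0.265 0.291] z [0.03  0.076 0.115]
w5 0.525 872 y [0.279 0.299 0.333] z [0.024 0.042 0.083]
top0 0.36 9 y [0.342 0.349 0.355] z [0.022 0.024 0.026]
top0 0.375 45 y [0.323 0.333 0.345] z [0.024 0.031 0.041]
top0 0.39 35 y [0.316 0.32  0.326] z [0.041 0.048 0.056]
top0 0.405 39 y [0.29  0.316 0.321] z [0.026 0.061 0.069]
top0 0.42 67 y [0.27  0.314 0.41 ] z [0.022 0.069 0.083]
top0 0.435 48 y [0.269 0.311 0.317] z [0.022 0.085 0.09 ]
top0 0.45 39 y [0.307 0.311 0.315] z [0.082 0.086 0.09 ]
top0 0.465 42 y [0.304 0.309 0.314] z [0.081 0.087 0.09 ]
top0 0.48 57 y [0.301 0.307 0.426] z [0.026 0.087 0.091]
top0 0.495 56 y [0.298 0.304 0.311] z [0.082 0.089 0.092]
top0 0.51 286 y [0.252 0.27  0.306] z [0.034 0.089 0.131]
top0 0.525 1061 y [0.282 0.361 0.425] z [0.03  0.092 0.134]
top0 0.54 141 y [0.38  0.437 0.449] z [0.03  0.1   0.129]
```

View pics/c2.png

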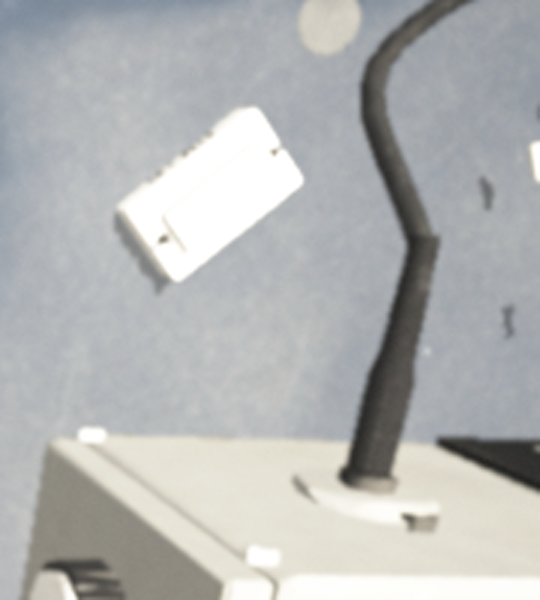

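```bash
cat >> h.py <<'E'
def pose(az,lean):
    a=np.radians(az);t=np.radians(lean);X=np.array([np.cos(a),np.sin(a),0]);Y=np.array([np.sin(a),-np.cos(a),0]);Z=np.array([0,0,-1.])
    y=Y*np.cos(t)-Z*np.sin(t); z=Z*np.cos(t)+Y*np.sin(t); return np.c_[X,y,z]
def totip(tip,az,lean=0,back=0,cmd=None):
    "shares to bring the tip midpoint to tip, from the measured pose or the commanded one (TCP, az, lean)"
    s=arm.get_state(); B=pose(az,lean)
    A,p=(R.from_rotvec(s['ee_rot']),s['tool_pos']) if cmd is None else (R.from_matrix(pose(*cmd[1:])),np.array(cmd[0]))
    g=np.array(tip)-(.182+back)*B[:,2]; d=A.inv().apply(g-p)/.3; w=(A.inv()*R.from_matrix(B)).as_rotvec()/(2*np.pi)
    print('TCP',g.round(4),'shift',d.round(4).tolist(),'turn',w.round(4).tolist(),'rows',round(max(np.linalg.norm(d)*6,np.linalg.norm(w)*360/8.59),1))
E
python3 - <<'E'
from h import *
c=((.4667,.0506,.3343),175.5,0)
for b in(.12,0): totip((.4277,.2835,.0152),125,8,b,c)
totip((.4277,.2835,.0152),125,8,.12)
E
```

```text
TCP [0.3933 0.2594 0.3143] shift [0.2986, 0.6746, 0.0668] turn [-0.0208, -0.0098, 0.14] rows 5.9
TCP [0.407  0.269  0.1954] shift [0.2557, 0.71, 0.4629] turn [-0.0208, -0.0098, 0.14] rows 5.9
TCP [0.3933 0.2594 0.3143] shift [0.2933, 0.6763, 0.0651] turn [-0.0209, -0.0099, 0.141] rows 6.0
```

>>> {"api": "step_arm", "payload": {"plan": [[[0.299,0.675,0.067,-0.0208,-0.0098,0.14,162],[0.299,0.675,0.067,-0.0208,-0.0098,0.14,162],[0.299,0.675,0.067,-0.0208,-0.0098,0.14,162],[0.299,0.675,0.067,-0.0208,-0.0098,0.14,162],[0.299,0.675,0.067,-0.0208,-0.0098,0.14,162],[0.299,0.675,0.067,-0.0208,-0.0098,0.14,162],[0.299,0.675,0.067,-0.0208,-0.0098,0.14,162],[0.299,0.675,0.067,-0.0208,-0.0098,0.14,162],[0.299,0.675,0.067,-0.0208,-0.0098,0.14,162],[0.299,0.675,0.067,-0.0208,-0.0098,0.14,162]]]}}

```text
time_s: 15.35
tool_pos: [0.392, 0.259, 0.3137]
ee_rot: [1.408, 2.731, 0.189]
force: [0.4, 0.6, 0.3]
opening: 0.0321
finger_force: 0.0
```

```bash
python3 - <<'E'
from h import *
look('wrist','w6')
s=arm.get_state();print(s['tool_pos'],s['opening'],s['time_s'],s['joints'].round(2))
totip((.4277,.2835,.0152),125,8,0)
P=cloud(load('w6')).reshape(-1,3)
m=(P[:,2]>.0155)&(P[:,2]<.03)&(np.hypot(P[:,0]-.4277,P[:,1]-.2835)<.03);r=cv2.minAreaRect(P[m,:2].astype(np.float32)*1000);print(m.sum(),r,np.median(P[m,2]))
for x0 in(.42,.435,.45,.465):
    m=(P[:,0]>x0)&(P[:,0]<x0+.015)&(P[:,1]>.29)&(P[:,1]<.35)&(P[:,2]>.05)&(P[:,2]<.11);q=P[m]
    if len(q): print(x0,np.percentile(q[:,1],[3,50,97]).round(4),np.percentile(q[:,2],[50,97]).round(4))
E
```

```text
[0.39207698 0.25900359 0.31391142] 0.032174668678046955 15.4 [-0.14  0.3  -0.66  2.13  0.34  0.66 -0.41]
TCP [0.407  0.269  0.1954] shift [-0.0017, 0.0045, 0.3994] turn [-0.0001, -0.0002, 0.0012] rows 2.4
1247 ((427.9016418457031, 283.7539978027344), (19.96343231201172, 44.34635543823242), 34.729557037353516) 0.01916086857764282
0.42 [0.3131 0.317  0.3208] [0.0756 0.0815]
0.435 [0.3105 0.3153 0.3198] [0.0858 0.0877]
0.45 [0.3084 0.3133 0.3182] [0.0864 0.0878]
0.465 [0.3049 0.3108 0.3159] [0.0867 0.0883]
```

View pics/w6.png

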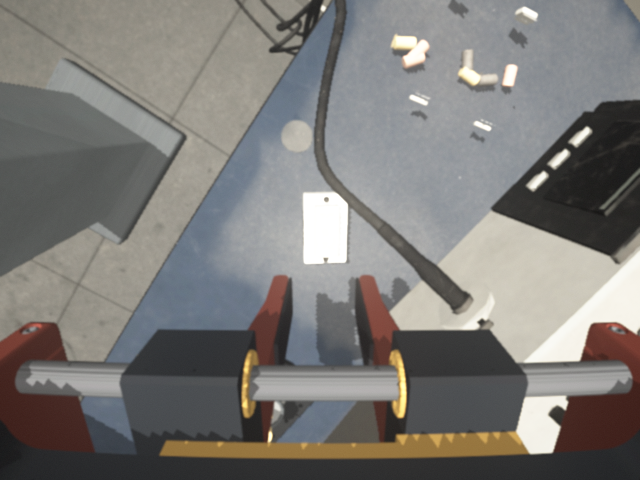

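>>> {"api": "step_arm", "payload": {"plan": [[[-0.001,0.003,0.12,0,0,0,162],[-0.001,0.003,0.23,0,0,0,162],[-0.001,0.003,0.32,0,0,0,162],[-0.001,0.003,0.37,0,0,0,162],[-0.001,0.003,0.39,0,0,0,162],[-0.001,0.003,0.398,0,0,0,162],[-0.001,0.003,0.398,0,0,0,162],[-0.001,0.003,0.398,0,0,0,255],[-0.001,0.003,0.398,0,0,0,255],[-0.001,0.003,0.398,0,0,0,255]]], "grip_force": 20}}

```text
time_s: 16.4
tool_pos: [0.4066, 0.2695, 0.197]
ee_rot: [1.409, 2.728, 0.193]
force: [-1.1, -0.6, 4.6]
opening: 0.0194
finger_force: 20.0
```

```bash
python3 - <<'E'
from h import *
s=arm.get_state();print(s['tool_pos'],s['opening'],s['time_s'],s['finger_force'],s['force'])
c=((.407,.269,.1954),125,8)
totip((.415,.2655,.0187),125,8,0,c);totip((.43,.19,.0172),175.5,8,0,c);totip((.43,.19,.0172),175.5,0,0,c)
E
```

```text
[0.4066     0.26950039 0.19698061] 0.019417864346534933 16.4 20.039389575831592 [-1.08669769 -0.61111935  4.58278236]
TCP [0.3943 0.251  0.1989] shift [-0.0249, -0.067, -0.0213] turn [0.0, 0.0, 0.0] rows 0.4
TCP [0.428  0.1647 0.1974] shift [-0.3248, -0.1396, -0.0265] turn [-0.0, 0.0195, -0.1389] rows 5.9
TCP [0.43   0.19   0.1992] shift [-0.2597, -0.0856, -0.0248] turn [0.0208, 0.0098, -0.14] rows 5.9
```

>>> {"api": "step_arm", "payload": {"plan": [[[-0.025,-0.067,-0.04,0,0,0,255],[-0.07,-0.1,-0.045,0,0,0,255],[-0.15,-0.12,-0.045,0,0.004,-0.023,255],[-0.23,-0.14,-0.045,0,0.007,-0.05,255],[-0.32,-0.14,-0.045,0,0.011,-0.075,255],[-0.325,-0.14,-0.045,0,0.014,-0.1,255],[-0.325,-0.14,-0.045,0,0.0195,-0.139,255],[-0.325,-0.14,-0.045,0,0.0195,-0.139,255],[-0.325,-0.14,-0.035,0,0.0195,-0.139,255],[-0.325,-0.14,-0.027,0,0.0195,-0.139,255]]]}}

```text
time_s: 17.4
tool_pos: [0.428, 0.1649, 0.1981]
ee_rot: [0.118, 3.126, 0.219]
force: [-0.3, -0.7, -1.1]
opening: 0.0192
finger_force: 19.9
```

```bash
python3 - <<'E'
from h import *
look('wrist','w7')
s=arm.get_state();print(s['tool_pos'],s['opening'],s['time_s'],s['finger_force'],s['force'],s['joints'].round(2))
E
```

```text
[0.42786458 0.16504256 0.19789181] 0.019442356788064778 17.45 19.85190953593701 [-0.38485439 -0.55417608 -3.09460708] [ 0.23  0.6  -0.85  2.19  0.66  0.54  0.42]
```

View pics/w7.png

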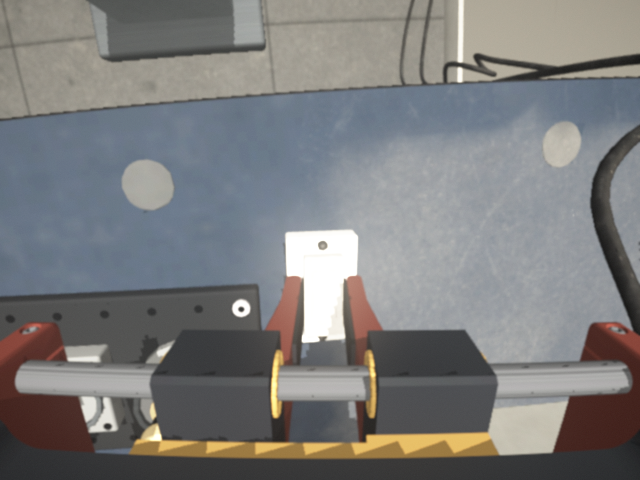

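```bash
python3 - <<'E'
from h import *
c=((.428,.1647,.1974),175.5,8)
totip((.43,.19,.06),175.5,0,0,c);totip((.43,.19,.0135),175.5,0,0,c)
E
```

```text
TCP [0.43  0.19  0.242] shift [-0.0, 0.1045, -0.1354] turn [0.0222, 0.0, 0.0] rows 1.0
TCP [0.43   0.19   0.1955] shift [-0.0, 0.0829, 0.018] turn [0.0222, 0.0, 0.0] rows 0.9
```

>>> {"api": "step_arm", "payload": {"plan": [[[0,0,0,0,0,0,140],[0,0,0,0,0,0,140],[0,0,0,0,0,0,140],[0,0,-0.06,0,0,0,140],[0,0,-0.14,0,0,0,140],[0.005,0.105,-0.137,0.0222,0,0,140],[0.005,0.105,-0.137,0.0222,0,0,140],[0.005,0.105,-0.137,0.0222,0,0,140],[0.005,0.105,-0.137,0.0222,0,0,140],[0.005,0.105,-0.137,0.0222,0,0,140]]]}}

```text
time_s: 18.45
tool_pos: [0.4281, 0.1898, 0.243]
ee_rot: [-0.113, -3.139, 0.0]
force: [0.6, -1.1, -0.4]
opening: 0.0394
finger_force: 0.0
```

```bash
python3 - <<'E'
from h import *
look('wrist','w8')
s=arm.get_state();print(s['tool_pos'],s['opening'],s['time_s'],s['finger_force'],s['force'],R.from_rotvec(s['ee_rot']).as_matrix().round(3).tolist())
P=cloud(load('w8')).reshape(-1,3)
for lo in(.004,.0155):
    m=(P[:,2]>lo)&(P[:,2]<.026)&(np.hypot(P[:,0]-.43,P[:,1]-.19)<.045);r=cv2.minAreaRect(P[m,:2].astype(np.float32)*1000);print(m.sum(),r,np.median(P[m,2]))
    q=P[m];print(q.min(0),q.max(0))
E
```

```text
[0.42818543 0.18978758 0.24303139] 0.03966178082369319 18.5 0.0 [ 0.60265472  0.58423766 -0.52493777] [[-0.997, 0.072, -0.001], [0.072, 0.997, -0.0], [0.001, -0.0, -1.0]]
5331 ((428.7078552246094, 176.7593994140625), (62.81602096557617, 60.29209899902344), 85.62887573242188) 0.012499669216164189
[0.39849419 0.14518181 0.0040916 ] [0.46060942 0.21012204 0.02143646]
2133 ((430.0392761230469, 190.19223022460938), (19.78999900817871, 44.85724639892578), 85.42388916015625) 0.01912769711966214
[0.4070198  0.17865644 0.01559573] [0.45260764 0.20174467 0.02143646]
```

View pics/w8.png

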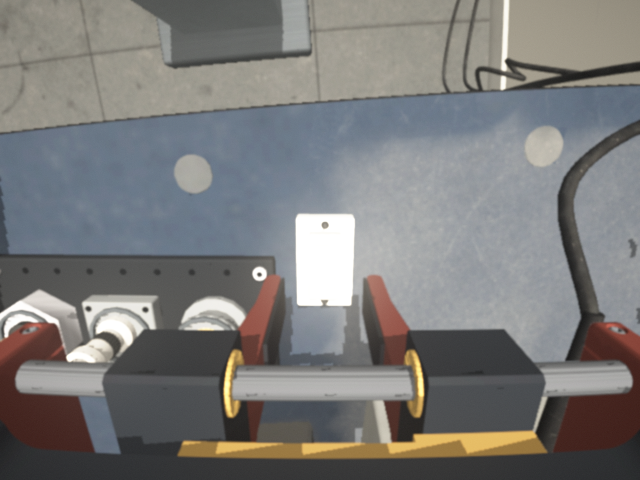

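>>> {"api": "step_arm", "payload": {"plan": [[[-0.005,0.001,0.05,0,0,0,140],[-0.005,0.001,0.12,0,0,0,140],[-0.005,0.001,0.156,0,0,0,140],[-0.005,0.001,0.156,0,0,0,140],[-0.005,0.001,0.156,0,0,0,255],[-0.005,0.001,0.156,0,0,0,255],[-0.005,0.001,0.156,0,0,0,255],[-0.005,0.001,0.156,0,0,0,255],[-0.005,0.001,0.1,0,0,0,255],[-0.005,0.001,-0.05,0,0,0,255]]], "grip_force": 40}}

```text
time_s: 19.5
tool_pos: [0.4286, 0.1899, 0.2568]
ee_rot: [-0.111, -3.134, 0.003]
force: [1.7, -0.3, -1.9]
opening: 0.0198
finger_force: 40.0
```

```bash
python3 - <<'E'
from h import *
s=arm.get_state();print(s['tool_pos'],s['opening'],s['time_s'],s['finger_force'],s['force'])
to(.430,-.0758,.29,175.5)
E
```

```text
[0.42864537 0.18986691 0.2567933 ] 0.019814815330073024 19.5 39.999868869781494 [ 1.70366262 -0.34903589 -1.86788114]
shift [-0.0666, -0.8833, -0.1089] turn [-0.0004, -0.0009, 0.0012] rows 5.4
```

>>> {"api": "step_arm", "payload": {"plan": [[[0,0,-0.108,0,0,0,255],[-0.01,-0.12,-0.108,0,0,0,255],[-0.02,-0.28,-0.108,0,0,0,255],[-0.04,-0.44,-0.108,0,0,0,255],[-0.05,-0.6,-0.108,0,0,0,255],[-0.065,-0.74,-0.108,0,0,0,255],[-0.065,-0.84,-0.108,0,0,0,255],[-0.065,-0.883,-0.108,0,0,0,255],[-0.065,-0.883,-0.108,0,0,0,255],[-0.065,-0.883,-0.108,0,0,0,255]]]}}

```text
time_s: 20.5
tool_pos: [0.4303, -0.0742, 0.2909]
ee_rot: [0.112, 3.139, 0.001]
force: [0.4, -0.3, -2.0]
opening: 0.019
finger_force: 40.0
```

```bash
python3 - <<'E'
from h import *
look('wrist','w9')
s=arm.get_state();print(s['tool_pos'],s['opening'],s['time_s'],s['finger_force'],s['force'],R.from_rotvec(s['ee_rot']).as_matrix().round(4).tolist())
P=cloud(load('w9')).reshape(-1,3); c=np.array(s['tool_pos'][:2]); a=np.radians(-4.5);X=np.array([np.cos(a),np.sin(a)]);Y=np.array([-X[1],X[0]])
x=(P[:,:2]-c)@X*1000;y=(P[:,:2]-c)@Y*1000;z=P[:,2]*1000
m=(z>90)&(z<118)&(abs(y)<25)&(x<0)&(x>-40); print('std held: z',np.percentile(z[m],[2,50,98]).round(1),'x min',x[m].min().round(1))
for x0 in(-28,-24,-20,-16):
    k=m&(x>=x0)&(x<x0+4); print(x0,y[k].min().round(1),y[k].max().round(1))
d=np.array([.4679,-.07875]);xd=(P[:,:2]-d)@X*1000;yd=(P[:,:2]-d)@Y*1000
h=(z>47.5)&(z<56)
for x0 in range(-20,40,6):
    k=h&(xd>=x0)&(xd<x0+6)
    for g in(k&(yd<0)&(yd>-35),k&(yd>0)&(yd<35)):
        if g.any(): print(x0,g.sum(),np.percentile(yd[g],[2,98]).round(1),end=' ')
    print()
print('TCP in dock',((c-d)@X*1000).round(1),((c-d)@Y*1000).round(1))
E
```

```text
[ 0.43040544 -0.07364989  0.29097542] 0.01911388306681416 20.55 39.999589920043945 [-0.04348346  0.75830491 -1.37414663] [[-0.9976, 0.0697, 0.0007], [0.0697, 0.9976, 0.0006], [-0.0006, 0.0006, -1.0]]
std held: z [ 97.2 107.1 115.4] x min -30.9
-28 -18.6 16.9
-24 -18.7 17.2
-20 -18.8 17.2
-16 -18.3 16.9
-20 58 [-30.7 -25.2] -20 14 [28.6 30.7] 
-14 13 [-28.8 -26.3] 






28 164 [-13.5  -0.4] 28 214 [ 0.3 17.7] 
34 85 [-14.2  -0.4] 34 109 [ 0.4 18.5] 
TCP in dock -37.8 2.1
```

View pics/w9.png

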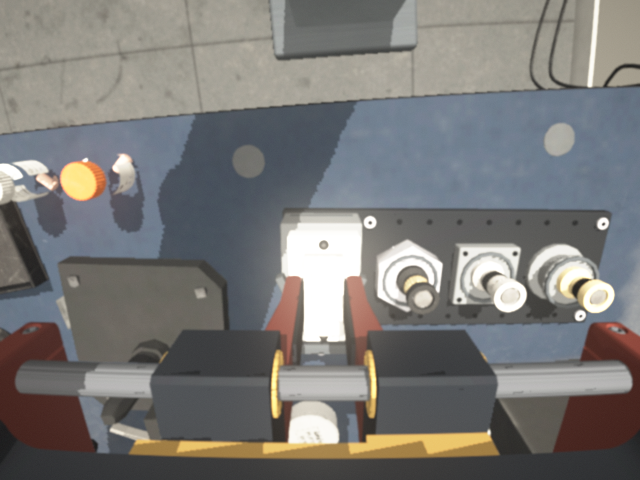

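>>> {"api": "step_arm", "payload": {"plan": [[[0,-0.004,0.06,0,0,0,255],[0,-0.004,0.12,0,0,0,255],[0,-0.004,0.155,0,0,0,255],[0,-0.004,0.165,0,0,0,255],[0,-0.004,0.171,0,0,0,255],[0,-0.004,0.171,0,0,0,255],[-0.02,-0.004,0.171,0,0,0,255],[-0.04,-0.004,0.171,0,0,0,255],[-0.06,-0.004,0.171,0,0,0,255],[-0.06,-0.004,0.171,0,0,0,255]]]}}

```text
time_s: 21.55
tool_pos: [0.4495, -0.0773, 0.2399]
ee_rot: [0.112, 3.138, 0.001]
force: [0.5, -0.2, -2.2]
opening: 0.019
finger_force: 40.0
```

```bash
python3 - <<'E'
from h import *
s=arm.get_state();print(s['tool_pos'],s['opening'],s['time_s'],s['finger_force'],s['force'],s['moment'])
E
```

```text
[ 0.44950682 -0.07726756  0.23987987] 0.01904783223519062 21.55 39.99938607215881 [ 0.53272478 -0.16025754 -2.18252661] [ 0.04626484 -0.10451011 -0.03972499]
```

>>> {"api": "step_arm", "payload": {"plan": [[[-0.02,0,0,0,0,0,255],[-0.035,0,0,0,0,0,255],[-0.045,0,0,0,0,0,255],[-0.051,0,0,0,0,0,255],[-0.056,0,0,0,0,0,255],[-0.06,0,0,0,0,0,255],[-0.064,0,0,0,0,0,255],[-0.068,0,0,0,0,0,255],[-0.068,0,0,0,0,0,255],[-0.068,0,0,0,0,0,255]]]}}

```text
time_s: 22.55
tool_pos: [0.4686, -0.0786, 0.2395]
ee_rot: [0.112, 3.139, 0.0]
force: [-0.7, 0.1, -2.1]
opening: 0.0195
finger_force: 40.0
```

>>> {"api": "step_arm", "payload": {"plan": [[[-0.003,0,0,0,0,0,255],[-0.006,0,0,0,0,0,255],[-0.008,0,0,0,0,0,255],[-0.01,0,0,0,0,0,255],[-0.01,0,0,0,0,0,255],[-0.01,0,0,0,0,0,255],[-0.01,0,0,0,0,0,255],[-0.01,0,0,0,0,0,255],[-0.01,0,0,0,0,0,255],[-0.01,0,0,0,0,0,255]]]}}

```text
time_s: 23.55
tool_pos: [0.4697, -0.0784, 0.2393]
ee_rot: [-0.111, -3.134, 0.002]
force: [-9.6, 1.9, 8.5]
opening: 0.0191
finger_force: 40.0
```

>>> {"api": "step_arm", "payload": {"plan": [[[-0.008,0,0,0,0,0,150],[-0.008,0,0,0,0,0,150],[-0.008,0,0,0,0,0,150],[-0.008,0,0,0,0,0,150],[-0.008,0,-0.1,0,0,0,150],[-0.008,0,-0.25,0,0,0,150],[-0.008,0.1,-0.35,0,0,0,150],[-0.008,0.25,-0.4,0,0,0,150],[-0.008,0.35,-0.4,0,0,0,150],[-0.008,0.35,-0.4,0,0,0,150]]]}}

```text
time_s: 24.55
tool_pos: [0.4815, 0.0301, 0.361]
ee_rot: [0.101, 3.136, 0.003]
force: [-0.0, 0.7, 0.3]
opening: 0.0358
finger_force: 0.0
```

```bash
python3 - <<'E'
from h import *
look('wrist','w10')
s=arm.get_state();print(s['tool_pos'],s['opening'],s['time_s'])
P=cloud(load('w10')).reshape(-1,3);a=np.radians(-4.5);X=np.array([np.cos(a),np.sin(a)]);Y=np.array([-X[1],X[0]])
d=np.array([.4679,-.07875]);x=(P[:,:2]-d)@X*1000;y=(P[:,:2]-d)@Y*1000;z=P[:,2]*1000
m=(z>58)&(z<66)&(abs(x)<35)&(abs(y)<25);print('bar',cv2.minAreaRect(np.c_[x,y][m].astype(np.float32)),np.median(z[m]))
m=(z>51)&(z<66)&(abs(x)<29)&(abs(y)<18.5)|((z>45)&(z<66)&(x<0)&(x>-35)&(abs(y)<18));print('x range',x[m].min(),x[m].max())
h=(z>47)&(z<50)|(z>51)&(z<53)
for n,zt,c in[('steel',62,(.4677,.0506)),('black',62,(.463,-.0112)),('brass',62,(.4724,.1124))]:
    m=(abs(z-zt)<4)&(np.hypot(P[:,0]-c[0],P[:,1]-c[1])<.022);print(n,m.sum(),np.round(cv2.minAreaRect(P[m,:2].astype(np.float32)*1000)[0],1),np.percentile(z[m],[10,50,90]).round(1))
E
```

```text
[0.48143156 0.02763844 0.36012805] 0.03596207648831053 24.6
bar ((0.2097339630126953, 0.20121383666992188), (44.57424545288086, 21.409334182739258), 0.5439214706420898) 61.07227875270088
x range -30.25284661083885 28.997784204673717
steel 553 [464.9  48.9] [59.7 61.5 62.5]
black 549 [462.1  -9.8] [59.7 61.5 62.5]
brass 547 [471.  112.4] [59.4 61.4 62.5]
```

View pics/w10.png

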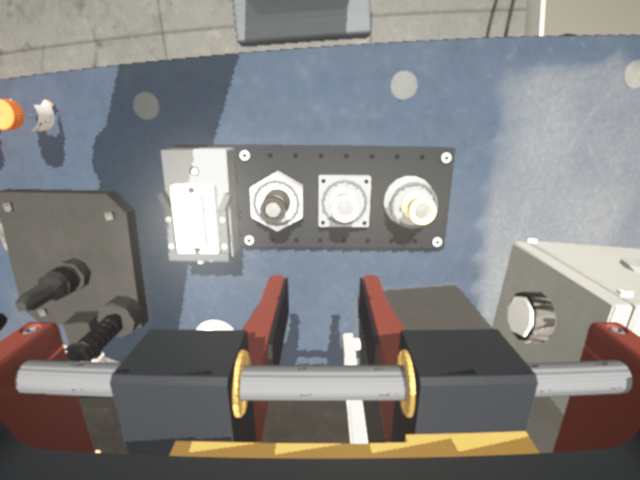

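The picture shows the standard home in the dock at (195,215). The black holder is in the hex riser (275,205), steel in the square (345,205) and brass in the round (418,208). All tops are at about 62 mm, and the offsets from centre are 3 mm or less.

```bash
python3 -c "
from cell import arm
print(arm.hand_in())"
```

```text
the job is handed in; nothing more can be done
None
```

The job is handed in at about 24.6 s of the 99 s allowed: my last check showed the steel, black and brass holders in the square, hex and round risers within 3 mm of centre, and the step standard home against the dock's end stop, but `hand_in()` returned no verdict.

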